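# Turn the port locking ring of a camera housing to its index pointer

## Task

On the bench lie two underwater camera housings on their backs, ports up. On the larger one, take the port's locking ring by its rim and turn it until the line engraved on the ring faces the fixed pointer on the housing, then let go of it. Leave the locking ring of the smaller housing as it is.

Things in the scene. Friction and masses are not known exactly. Their poses are not given: they have to be found in the camera images.
- big_housing: The larger camera housing, fixed: black box 150 (its x) by 200 mm (its y), face up at 100 mm height. Origin: centre of its underside, straight below the upright axis of its locking ring; z up. The fixed pointer is a steel wedge on the face, in the housing's own +x direction from that axis: tip at 65 mm radius, base at 78 mm, top at 110 mm height. The two housings may change places.
- big_ring (a joint): Angle of the larger housing's locking ring, rad, positive anticlockwise seen from above; 0 when its engraved line faces the pointer. It begins 0.6 to 1.35 anticlockwise of the pointer; range -1.7 to 1.7. No catch or stop at 0: it turns with light even friction (about 2 N at the rim) and stays where it is left.
- big_mark (a point): Engraved dark line, 8 mm wide, across the top edge and down the outside of the larger ring; this point: its middle on the top edge, 56 mm from the axis, 146 mm up. The ring is an upright aluminium wall, outer diameter 124, inner 100 mm. A finger inside and one outside can pinch it from above: inside it is empty down to the glass at 108 mm, outside down to 106 mm.
- small_mark (a point): The same kind of line on the ring of the smaller housing (fixed black box 110 by 150 mm, face at 70 mm, ring 84 mm outer diameter, top edge 106 mm above the bench), on the top edge 38 mm from that ring's axis. This ring is to stay as it is.

How it is judged:
By the outcome, as a careful person would: the job done as asked, in the order asked, and still so for the second after the job is handed in, with the robot touching nothing.
It also fails if it takes over 35 s, if anything falls off the work surface, if the arm or the gripper's body presses on something with over 40 N, if the wrist force passes 120 N, or if a joint passes its speed limit or range.

## Robot

A 6-joint arm with a two-finger parallel gripper is mounted at the origin on the work surface. World frame = base frame: x ahead of the robot, y to its left, z up, the work surface at z = 0. Lengths are in m, angles in rad, forces in N, time in s.
With the tool pointing down it reaches from about 0.35 to 0.775 m from the base axis. Payload 7.3 kg.
Tool frame: the origin (TCP) lies at the very end of the fingers, on their centre line; the grasp point (between the pads) lies 19 mm behind it; z points along the fingers, y is the direction in which the jaws open and shut (so a half turn about z gives the same grasp; the last joint's range is limited). The gripper opens to 92 mm and grips with 3 to 60 N. Pads are 19 mm wide; open, the fingers measure 130 mm over their backs; the gripper's body (75 mm by 190 mm) begins 47 mm behind the grasp point.
Start: joints at [-1.352, 0.342, 1.524, -0, 1.275, -0.146], TCP at [0.187, -0.49, 0.227] pointing down, gripper open.
Joint ranges: [-2.53, 2.53], [-0.77, 2.02], [0.04, 2.7], [-1, 4.14], [0.28, 2.66], [-3.11, 3.11]. Speed limits (rad/s): [2.57, 2.57, 3.14, 3.14, 3.14, 3.14].

## Interface

Orientations are given as [roll, pitch, yaw] about the fixed x, y, z axes, in that order (R = Rz(yaw) Ry(pitch) Rx(roll)).
In Python, from cell import observe, read_camera, camera_info, hand_in gives the robot as it stands.
- The arm moves only by the tool jog_arm, never from a script. Its argument "rows" is one flat list of numbers, 5 for each row, row after row: the finger opening in mm, from 0 to 91.8, then the shift along the tool's x, y, z in mm, then the turn about the tool's z in degrees. In form: [gripper, tx, ty, tz, roll, gripper, tx, ty, tz, roll, ...]. A call has 1 to 20 rows; each row shifts and turns the commanded pose from where the row before left it, along the tool's axes as they then stand; what a row does not reach is not made up. A row lasts 1/10 s, in which the tool goes at most 50 mm and 8.59 degrees, less where a joint would pass 70% of its speed; a pose out of reach is approached as far as the arm can. A call with a gripper value outside its range is refused whole. The fingers move at their own pace and stop on an object; "grip_force" is the grip in N (left out, the last holds). Time passes only in rows, so rows that do not move let the fingers close. It gives the time, the measured TCP pose, the force and the opening at its end, in the units of the state.
- observe(): the state, without advancing time (a new reading comes with each control period).
- read_camera(name): name is "scene" or "top" or "wrist"; returns (picture, depth): 400x640x3 uint8, red, green, blue; 400x640 float32, m along the optical axis (not along the pixel's ray), 0 where there is no reading.
- camera_info(name): a dict with "fx", "fy", "cx", "cy" (pixels), "extrinsics" (4x4, takes a point from camera to world coordinates); the wrist camera has in their place "tool_from_camera" (4x4, takes a point from camera to tool coordinates, whose origin is the TCP and whose axes are the flange's). Camera axes: x right, y up, looking along -z (the intrinsics and any distortion apply to the point x, -y, -z); pixel columns grow to the right and rows downward; lengths in m; the calibration is good to about 2 mm. The wrist camera is an equidistant fisheye: a pixel r from the principal point sees the ray r / f radians off the axis. A picture is of the moment at which its call begins: read the wrist's pose just before it. camera_info takes no time and is no camera call.
- hand_in(): hands the job in, once; it reports no verdict.
The state is a dict: "time": time; "qpos": joint angles; "qvel": joint speeds; "joint_efforts": joint torques, N m; "tool_pos": TCP position; "tool_rot": TCP orientation; "contact_force": force on the tool from outside, world axes, zero at the start; "torque": the same for the moment, N m; "opening": finger opening in m.
Only numpy, scipy, OpenCV 4.12 (cv2) and the standard library are available. Lean on these libraries where they do the work, as an engineer would, in place of code of your own. Each camera call takes 0.05 s, during which the arm holds its last target. There are 200 camera calls.

## Working session

There is one attempt and no reset: what is moved stays moved. The work goes in short steps, Python scripts to look and compute and a tool call to move; the robot and the scene stay as the last step left them, time stands still between calls to the robot, and variables do not carry over. Pictures are saved under pics/ and viewed, about 8 in all and at most 12, crops included, and the job is handed in when it is done.

Besides the shell and the picture viewer there is one more tool, called after "Emit:" as name(argument=value, ...) on one line, values as JSON. jog_arm: Moves the arm, as the interface text tells. Its arguments: {"type":"object","properties":{"rows":{"type":"array","items":{"type":"number"}},"grip_force":{"type":"number"}},"required":["rows"]}

```bash
mkdir -p pics
cat > h.py <<'E'
import numpy as np,cv2
from cell import *
def save(n,im): cv2.imwrite('pics/'+n+'.png',im[:,:,::-1])
def pts(name,depth):
    c=camera_info(name);v,u=np.mgrid[:400,:640]
    P=np.stack([(u-c['cx'])/c['fx']*depth,-(v-c['cy'])/c['fy']*depth,-depth],-1)
    E=np.array(c['extrinsics']);return P@E[:3,:3].T+E[:3,3]
E
python3 - <<'E'
from h import *
im,d=read_camera('top');save('top',im);np.savez('top.npz',im=im,d=d)
c=camera_info('top');print(c)
P=pts('top',d)
for lo,hi in((.138,.154),(.1,.112)):
    m=((P[...,2]>lo)&(P[...,2]<hi)&(d>0)).astype(np.uint8)
    n,l,s,ce=cv2.connectedComponentsWithStats(m)
    for i in range(1,n):
        if s[i,4]>60: q=P[l==i];print(lo,s[i],q.min(0),q.max(0))
o=observe();print(o['time'],o['tool_pos'],o['tool_rot'])
E
```

```text
{'fx': 450.4593880714133, 'fy': 450.4593880714133, 'cx': 325.8516633413932, 'cy': 197.4544784420152, 'extrinsics': array([[-0.01188987,  0.98198915, -0.18856281,  0.3938686 ],
       [-0.99979968, -0.01471149, -0.01357127, -0.01924782],
       [-0.01610088,  0.18836368,  0.98196735,  1.00064866],
       [ 0.        ,  0.        ,  0.        ,  1.        ]])}
0.138 [ 399  156   65   63 1192] [ 0.51475793 -0.27383312  0.13806681] [ 0.63897105 -0.14942443  0.14978997]
0.1 [ 89  42 150  66 407] [0.76919364 0.17886048 0.10000065] [0.91238759 0.49516019 0.1119915 ]
0.1 [613 134  27  31 558] [ 0.62654705 -0.65316549  0.10000462] [ 0.69129233 -0.59729592  0.10896288]
0.1 [544 138  23  29  89] [ 0.62300036 -0.49437486  0.10026194] [ 0.68343708 -0.45525795  0.1119811 ]
0.1 [  8 149  31  42 158] [0.59048129 0.58888574 0.10004893] [0.67798937 0.64362176 0.11193875]
0.1 [449 159  22  30 145] [ 0.58203728 -0.30087458  0.10006319] [ 0.64340854 -0.26078777  0.10394441]
0.1 [380 163  94  64 887] [ 0.50634926 -0.30266644  0.10000175] [ 0.63675342 -0.11872932  0.11184557]
0.1 [ 406  166   47   47 1649] [ 0.53233314 -0.26160877  0.10361869] [ 0.62684149 -0.16873945  0.11199172]
0.1 [185 175  41  41 491] [0.53334972 0.19781178 0.10008862] [0.61678381 0.28037893 0.10966584]
0.05 [ 0.1872102  -0.49005178  0.22605948] [-3.14009178e+00 -2.18534530e-04  3.64732422e-01]
```

View pics/top.png

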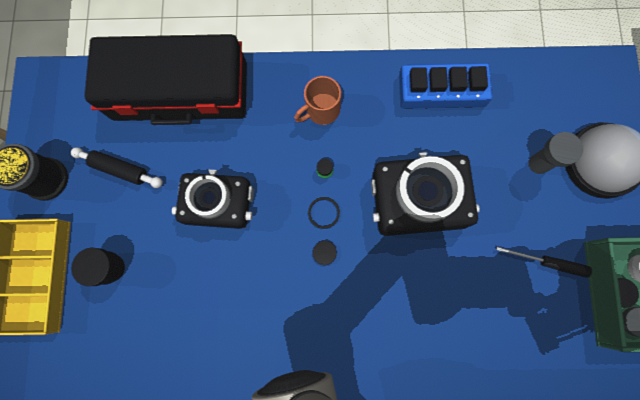

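The larger housing is on the right, with its ring at about pixel (431,187); the smaller is on the left at (207,196). Next I'll sample the ring top in polar form for the engraved line and the housing face for the pointer.

```bash
cat >> h.py <<'E'
def proj(name,X):
    c=camera_info(name);E=np.array(c['extrinsics']);q=(X-E[:3,3])@E[:3,:3]
    return np.stack([c['cx']+c['fx']*q[...,0]/-q[...,2],c['cy']-c['fy']*q[...,1]/-q[...,2]],-1).astype(np.float32)
def polar(im,c,r,z,n=180):
    a=np.radians(np.arange(0,360,360/n))
    X=np.stack([c[0]+r*np.cos(a),c[1]+r*np.sin(a),z+0*a],-1)
    uv=proj('top',X);return cv2.remap(im,uv[:,0],uv[:,1],cv2.INTER_LINEAR).mean(1) if 0 else cv2.remap(im,uv[None,:,0],uv[None,:,1],cv2.INTER_LINEAR)[0].mean(1)
E
python3 - <<'E'
from h import *
f=np.load('top.npz');im,d=f['im'],f['d'];P=pts('top',d)
m=(P[...,2]>.140)&(P[...,2]<.154)&(abs(P[...,1]+.21)<.08)&(abs(P[...,0]-.577)<.08)
q=P[m];(c,r)=cv2.minEnclosingCircle(q[:,:2].astype(np.float32));print(c,r,np.median(q[:,2]))
for r in(.053,.056,.059): 
    b=polar(im,c,r,.146);print(r,b.round().astype(int).tolist())
for r in(.068,.072): print(r,polar(im,c,r,.110).round().astype(int).tolist())
# housing box edges
m=((P[...,2]>.092)&(P[...,2]<.106)&(abs(P[...,1]+.21)<.14)&(abs(P[...,0]-.577)<.14))
print(cv2.minAreaRect(P[m][:,:2].astype(np.float32)))
save('crop',cv2.resize(im[140:245,360:490],None,fx=5,fy=5,interpolation=cv2.INTER_CUBIC))
E
```

```text
(0.5763654112815857, -0.21121199429035187) 0.06272713840007782 0.14560755246730317
0.053 [243, 243, 242, 242, 242, 242, 242, 242, 242, 242, 242, 242, 242, 242, 241, 242, 242, 242, 242, 242, 242, 243, 247, 236, 167, 61, 37, 55, 132, 233, 249, 244, 243, 243, 242, 242, 242, 242, 242, 242, 242, 242, 243, 243, 243, 243, 243, 242, 242, 242, 243, 243, 243, 243, 243, 243, 243, 243, 243, 244, 244, 244, 243, 244, 243, 243, 243, 244, 244, 244, 244, 244, 244, 245, 245, 245, 245, 245, 245, 244, 245, 247, 247, 247, 248, 249, 250, 251, 251, 237, 213, 208, 231, 249, 251, 249, 248, 247, 247, 246, 245, 247, 246, 245, 246, 244, 246, 243, 244, 243, 244, 243, 243, 244, 243, 242, 241, 240, 243, 242, 242, 243, 240, 240, 241, 239, 240, 242, 242, 240, 237, 238, 240, 240, 239, 238, 239, 239, 240, 243, 241, 239, 240, 244, 241, 239, 241, 239, 240, 241, 244, 241, 241, 241, 241, 241, 241, 242, 242, 242, 243, 241, 242, 242, 242, 242, 242, 242, 242, 243, 243, 243, 243, 243, 242, 243, 243, 243, 243, 243]
0.056 [241, 241, 241, 241, 240, 240, 240, 241, 241, 240, 241, 241, 240, 241, 240, 241, 240, 241, 240, 241, 241, 2
[... 2678 characters left out ...]
, 44, 43, 42, 42, 41, 42, 43, 42, 44, 43, 43, 44, 42, 42, 44, 45, 44, 43, 44, 44, 45, 45, 38, 28, 27, 28, 28, 28, 27, 29, 29, 28, 28, 27, 26, 25, 26, 23, 23, 23, 23, 22, 24, 23, 22, 22, 23, 25, 22, 23, 22, 24, 23, 22, 23, 23, 24, 32, 40, 41, 42, 42, 43, 45, 47, 45, 45, 45, 45, 45, 44, 44, 44, 43, 42, 42, 39, 37, 39, 35, 40, 41, 53, 74, 83, 79, 84, 130, 151, 162, 176, 184, 195, 206, 215, 225, 236, 242, 230, 242, 246, 240, 245, 243, 244, 244, 244, 244, 244, 244, 244, 244, 244, 244, 245, 245, 245, 245, 246, 247, 243, 240, 245, 249, 242, 251, 233, 246, 254, 221, 191, 175, 174, 169, 146, 114]
((0.5793325304985046, -0.21053741872310638), (0.1535184383392334, 0.195995032787323), 3.9215800762176514)
```

View pics/crop.png

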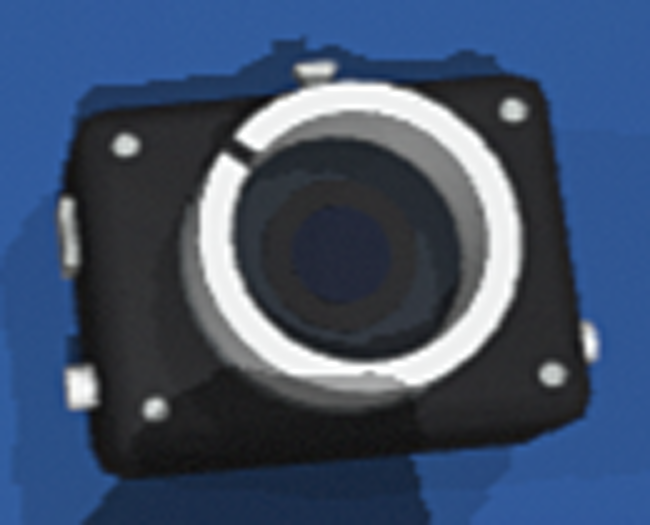

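The engraved line sits at about 52° world and the pointer at crop (316,70). I'll compute the pointer angle and move above a grip place at about 111° on the ring, which the current yaw already suits.

Emit:
jog_arm(rows=[45,33,-12.6,0,0,45,33,-12.6,0,0,45,33,-12.6,0,0,45,33,-12.6,0,0,45,33,-12.6,0,0,45,33,-12.6,0,0,45,33,-12.6,0,0,45,33,-12.6,0,0,45,33,-12.6,0,0,45,33,-12.6,0,0,45,33,-12.6,0,0,45,33,-12.6,0,0,45,33,-12.6,0,0,45,33,-12.6,0,0,45,0,0,0,0,45,0,0,0,0], grip_force=20)

```text
time: 1.65
tool_pos: [0.5558, -0.1602, 0.2259]
tool_rot: [-3.141, 0.002, 0.366]
contact_force: [-0.3, -0.7, 0.0]
opening: 0.0448
```

Run:
```python
from h import *
o=observe();print(o['time'],o['tool_pos'],o['tool_rot'],o['opening'],o['qpos'].round(2) if hasattr(o['qpos'],'round') else o['qpos'])
im,d=read_camera('wrist');save('w1',im);np.savez('w1.npz',im=im,d=d,p=o['tool_pos'],r=o['tool_rot'])
print(camera_info('wrist'))
f=np.load('top.npz');im=f['im'];c=np.array([.5764,-.2112])
sub=np.zeros((400,640),np.uint8);sub[150:158,417:430]=1
m=(im.min(2)>110)&(sub>0)
v,u=np.nonzero(m);k=camera_info('top');E=k['extrinsics']
R=np.stack([(u-k['cx'])/k['fx'],-(v-k['cy'])/k['fy'],-np.ones(len(u))],-1)@E[:3,:3].T
X=E[:3,3]+R*((.110-E[2,3])/R[:,2])[:,None]
D=X[:,:2]-c;print(len(u),np.hypot(*D.T).round(4),np.degrees(np.arctan2(D[:,1],D[:,0])).round(1))
# face screws
m=(im.min(2)>110).astype(np.uint8);n,l,s,ce=cv2.connectedComponentsWithStats(m)
for i in range(1,n):
    if s[i,4]<60 and 370<ce[i][0]<490 and 140<ce[i][1]<245:
        r=np.array([(ce[i][0]-k['cx'])/k['fx'],-(ce[i][1]-k['cy'])/k['fy'],-1])@E[:3,:3].T
        print(ce[i].round(1),s[i,4],(E[:3,3]+r*(.102-E[2,3])/r[2]).round(4))
```

```text
1.65 [ 0.55579936 -0.16024712  0.22586369] [-3.14068806e+00  1.53605635e-03  3.66498719e-01] 0.04483615893463522 [-0.41  0.44  1.37 -0.    1.33  0.79]
{'fx': 309.70691628693146, 'fy': 309.70691628693146, 'cx': 325.31310010651487, 'cy': 195.7433647090874, 'tool_from_camera': array([[-3.68355776e-04,  9.67547364e-01,  2.52689461e-01,
         6.82972013e-02],
       [ 9.99999390e-01,  6.19596460e-04, -9.14693353e-04,
        -5.40745755e-04],
       [-1.04157464e-03,  2.52688970e-01, -9.67547001e-01,
        -1.57934259e-01],
       [ 0.00000000e+00,  0.00000000e+00,  0.00000000e+00,
         1.00000000e+00]])}
40 [0.0803 0.0802 0.0801 0.0792 0.0789 0.0786 0.0784 0.0782 0.0781 0.078
 0.078  0.0772 0.0768 0.0765 0.0763 0.0761 0.076  0.0759 0.0759 0.0744
 0.0742 0.074  0.0739 0.0738 0.0721 0.0719 0.0717 0.0717 0.0717 0.0718
 0.0719 0.0703 0.07   0.0698 0.0696 0.0695 0.0695 0.0696 0.0696 0.0698] [ 3.1  1.7  0.2  9.2  7.7  6.3  4.8  3.3  1.8  0.3 -1.2  9.5  8.   6.5
  5.   3.5  1.9  0.4 -1.1  6.8  5.2  3.7  2.1  0.5  5.5  3.8  2.2  0.6
 -2.7 -4.3 -5.9  7.4  5.7  4.1  2.4  0.7 -1.  -2.6 -4.3 -6. ]
[462.1 161.6] 17 [ 0.6372 -0.2874  0.102 ]
[384.8 168.5] 18 [ 0.6251 -0.1285  0.102 ]
[373.4 185.9] 36 [ 0.5889 -0.1041  0.102 ]
[477.6 207.8] 23 [ 0.5407 -0.3119  0.102 ]
[375.5 217.3] 47 [ 0.5244 -0.1063  0.102 ]
[470.  214.5] 16 [ 0.5273 -0.2957  0.102 ]
[390.4 221.4] 15 [ 0.5156 -0.1358  0.102 ]
```

View pics/w1.png

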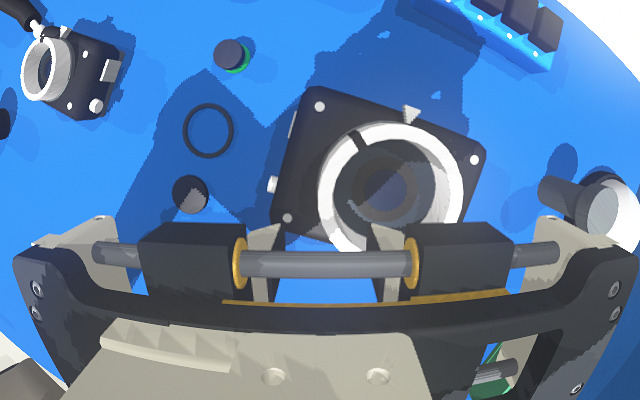

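All four face screws give a housing yaw of about 4.2° and a centre of (0.5763, -0.2117). In the wrist view the pointer is at about (410,112), the line at about (358,140), and the fingers straddle the wall. The turn needed is about -48°. Descending and closing.

Emit:
jog_arm(rows=[45,0.8,-0.8,20,0,45,0,0,25,0,45,0,0,25,0,45,0,0,22,0,45,0,0,13,0,45,0,0,0,0,0,0,0,0,0,0,0,0,0,0,0,0,0,0,0,0,0,0,0,0,0,0,0,0,0,0,0,0,0,0,0,0,0,0,0], grip_force=20)

```text
time: 3.0
tool_pos: [0.5569, -0.1594, 0.1222]
tool_rot: [3.141, -0.001, 0.365]
contact_force: [0.5, 3.9, 3.2]
opening: 0.0109
```

Emit:
jog_arm(rows=[0,3.9,0.14,0,4,0,3.9,0.14,0,4,0,3.9,0.14,0,4,0,3.9,0.14,0,4,0,3.9,0.14,0,4,0,3.9,0.14,0,4,0,3.9,0.14,0,4,0,3.9,0.14,0,4,0,3.9,0.14,0,4,0,3.9,0.14,0,4,0,3.9,0.14,0,4,0,3.9,0.14,0,4,0,0,0,0,0,0,0,0,0,0])

```text
time: 4.4
tool_pos: [0.6029, -0.1621, 0.1222]
tool_rot: [-3.141, -0.002, -0.471]
contact_force: [4.8, 3.1, 2.8]
opening: 0.0111
```

Run:
```python
from h import *
im,d=read_camera('top');C=(.5763,-.2116)
for r in(.053,.056,.059):
    b=polar(im,C,r,.146,360);b=np.roll(b,60)[:160];w=np.clip(200-b,0,None);print(r,[(i-60,int(b[i])) for i in range(160) if b[i]<150])
o=observe();p=o['tool_pos'];print(o['time'],p,o['tool_rot'],o['contact_force'],np.hypot(p[0]-C[0],p[1]-C[1]))
save('t2',cv2.resize(im[140:245,360:490],None,fx=5,fy=5,interpolation=cv2.INTER_CUBIC))
```

```text
0.053 [(-60, 63), (-59, 63), (-58, 63), (-57, 64), (-56, 63), (-55, 62), (-54, 63), (-53, 63), (-52, 62), (-51, 61), (-50, 58), (-49, 56), (-48, 55), (-47, 57), (-46, 58), (-45, 59), (-44, 60), (-43, 62), (-42, 62), (-41, 62), (-40, 63), (-39, 63), (-38, 62), (-37, 62), (-36, 62), (-35, 62), (-34, 61), (-33, 60), (-32, 57), (-31, 54), (-30, 53), (-29, 54), (-28, 63), (-27, 76), (-26, 85), (-25, 85), (-24, 81), (-23, 77), (-22, 76), (-21, 77), (-20, 78), (-19, 79), (-18, 79), (-17, 79), (-16, 80), (-15, 80), (-14, 81), (-13, 81), (-12, 81), (-11, 82), (-10, 83), (-9, 83), (-8, 83), (-7, 83), (-6, 83), (-5, 83), (-4, 83), (-3, 82), (-2, 82), (-1, 81), (0, 80), (1, 79), (2, 79), (3, 79), (4, 80), (5, 82), (6, 83), (7, 84), (8, 86), (9, 86), (10, 87), (11, 87), (12, 87), (13, 88), (14, 88), (15, 88), (16, 89), (17, 88), (18, 85), (19, 82), (20, 74), (21, 64), (22, 61), (23, 60), (24, 59), (25, 59), (26, 59), (27, 60), (28, 61), (29, 61), (30, 61), (31, 61), (32, 62), (33, 63), (34, 65), (35, 68), (36, 72), (37, 75), (38, 76), (39, 73), (40, 68), (41, 63), (42, 58), (43, 50), (44, 43), (4
[... 3019 characters left out ...]
 89), (23, 89), (24, 90), (25, 90), (26, 88), (27, 85), (28, 78), (29, 67), (30, 63), (31, 63), (32, 62), (33, 62), (34, 61), (35, 61), (36, 62), (37, 66), (38, 71), (39, 75), (40, 75), (41, 72), (42, 67), (43, 60), (44, 51), (45, 43), (46, 37), (47, 32), (48, 28), (49, 25), (50, 23), (51, 22), (52, 20), (53, 20), (54, 29), (55, 45), (56, 64), (57, 80), (58, 98), (59, 120), (60, 137), (61, 146), (86, 149), (87, 145), (88, 140), (89, 137), (90, 134), (91, 134), (92, 135), (93, 135), (94, 135), (95, 135), (96, 135), (97, 135), (98, 136), (99, 137)]
4.45 [ 0.60290241 -0.16208684  0.12222754] [-3.14052543e+00 -2.55784270e-03 -4.70831605e-01] [4.66547389 4.0041657  1.5016224 ] 0.05620712474115979
```

View pics/t2.png

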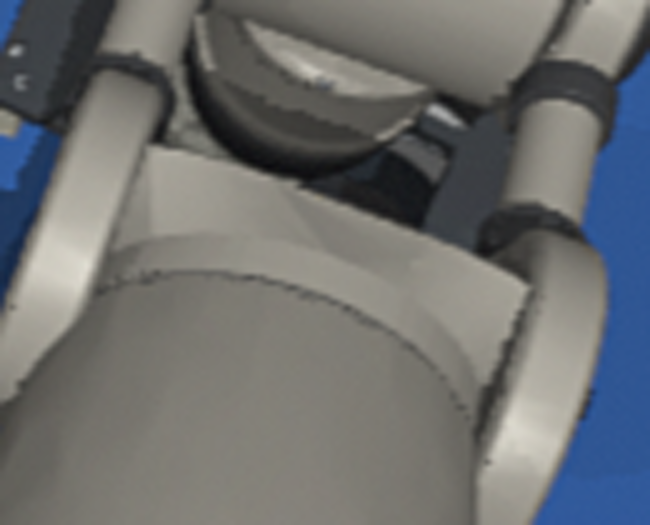

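The arm hides the ring from the top camera. Release, rise and back off to check.

Emit:
jog_arm(rows=[45,0,0,0,0,45,0,0,0,0,45,0,0,0,0,45,0,0,0,0,45,0,0,0,0,45,0,0,-20,0,45,0,0,-28,0,45,0,0,-28,0,45,0,0,-28,0,45,-30,0,0,0,45,-30,0,0,0,45,-30,0,0,0,45,-30,0,0,0,45,-30,0,0,0,45,-30,0,0,0,45,0,0,0,0,45,0,0,0,0])

```text
time: 6.15
tool_pos: [0.4419, -0.0804, 0.2263]
tool_rot: [3.142, -0.002, -0.473]
contact_force: [0.6, 0.1, 0.8]
opening: 0.0449
```

Run:
```python
from h import *
im,d=read_camera('top');C=(.5763,-.2116)
for r in(.053,.056,.059):
    b=polar(im,C,r,.146,360);w=np.roll(np.clip(200-b,0,None),60)[:120];print(r,(w*np.arange(-60,60)).sum()/max(w.sum(),1),[(i-60) for i in range(120) if w[i]>50])
o=observe();print(o['time'],o['tool_pos'],o['contact_force'])
a=cv2.resize(im[140:245,360:490],None,fx=4,fy=4,interpolation=cv2.INTER_CUBIC)
save('t3',a)
w,_=read_camera('wrist');save('w3',w)
np.savez('w3.npz',im=w,p=o['tool_pos'],r=o['tool_rot'])
```

```text
0.053 24.361388167782483 [0, 1, 2, 3, 4, 5, 6]
0.056 24.95034293552812 [0, 1, 2, 3, 4, 5, 6]
0.059 25.45276184726833 [0, 1, 2, 3, 4, 5, 6]
6.2 [ 0.44240529 -0.08073295  0.22613476] [ 0.81406328 -0.92337303 -0.33039205]
```

View pics/t3.png

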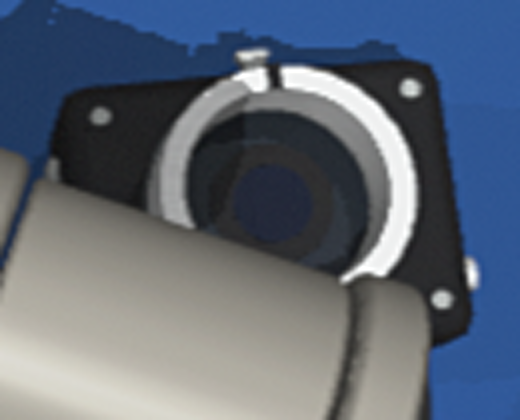

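View pics/w3.png

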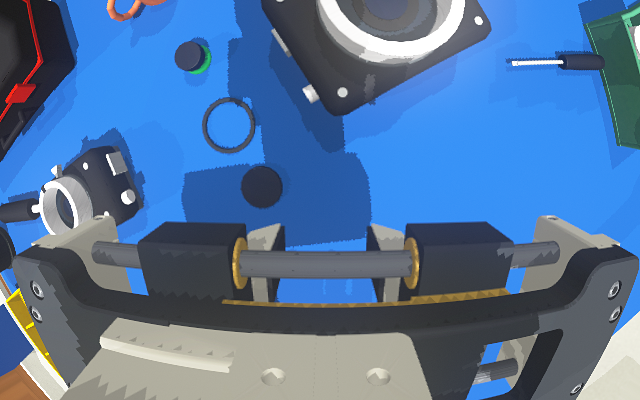

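Mark reads about 3.2° against the housing's 4.2°, so it is close. I'll take one closer wrist look to decide whether a small correction is needed.

Emit:
jog_arm(rows=[45,26,4.3,0,0,45,26,4.3,0,0,45,26,4.3,0,0,45,26,4.3,0,0,45,26,4.3,0,0,45,26,4.3,0,0,45,0,0,0,0,45,0,0,0,0,45,0,0,0,0])

```text
time: 7.15
tool_pos: [0.5683, -0.174, 0.2253]
tool_rot: [3.142, 0.001, -0.473]
contact_force: [-0.0, -0.0, 0.2]
opening: 0.0452
```

```bash
cat >> h.py <<'E'
from scipy.spatial.transform import Rotation as Ro
def wcast(u,v,z,p,r):
    k=camera_info('wrist');x=np.asarray(u,float)-k['cx'];y=np.asarray(v,float)-k['cy'];q=np.hypot(x,y)+1e-9;t=q/k['fx']
    D=np.stack([np.sin(t)*x/q,-np.sin(t)*y/q,-np.cos(t)],-1)
    R=Ro.from_euler('xyz',r).as_matrix();T=k['tool_from_camera']
    o=R@T[:3,3]+p;D=D@(R@T[:3,:3]).T
    return o+D*((z-o[2])/D[...,2])[...,None]
E
python3 - <<'E'
from h import *
o=observe();w,_=read_camera('wrist');np.savez('w4.npz',im=w,p=o['tool_pos'],r=o['tool_rot'])
print(o['time'],o['tool_pos'],o['tool_rot'])
v,u=np.mgrid[:400,:640];p,r=np.array(o['tool_pos']),o['tool_rot']
X=wcast(u,v,.146,p,r);D=X[...,:2]-[.5763,-.2116];R=np.hypot(D[...,0],D[...,1]);A=np.degrees(np.arctan2(D[...,1],D[...,0]))
g=w.mean(2)
for lo in(.051,.054,.057):
    m=(R>lo)&(R<lo+.004)&(abs(A-4)<14);wt=np.clip(130-g[m],0,None);print(lo,(wt*A[m]).sum()/wt.sum())
b=(g>110).astype(np.uint8);n,l,s,ce=cv2.connectedComponentsWithStats(b)
for i in range(1,n):
    if 20<s[i,4]<600:
        x=wcast(*ce[i],.102,p,r)
        if np.hypot(*(x[:2]-[.5763,-.2116]))<.13: print(ce[i].round(1),s[i],x.round(4))
save('w4',cv2.resize(w[:300,180:580],None,fx=2,fy=2,interpolation=cv2.INTER_CUBIC))
E
```

```text
7.15 [ 0.56833773 -0.17400961  0.22532048] [ 3.14155074e+00  1.08736243e-03 -4.72841259e-01]
0.051 4.808485484959601
0.054 4.618587409779728
0.057 4.630279994104214
[400.5  69.4] [396  65  10  10  80] [ 0.6383 -0.2861  0.102 ]
[313.9  93.5] [304  84  18  20 214] [ 0.6524 -0.2049  0.102 ]
[252.6 158.7] [248 154  10  10  77] [ 0.6262 -0.1269  0.102 ]
[453.8 170.8] [450 166   9  11  79] [ 0.5287 -0.2941  0.102 ]
[287.  239.7] [285 235   6   9  34] [ 0.5409 -0.1168  0.102 ]
[415.4 261.4] [411 238   8  48 135] [ 0.4579 -0.2222  0.102 ]
```

View pics/w4.png

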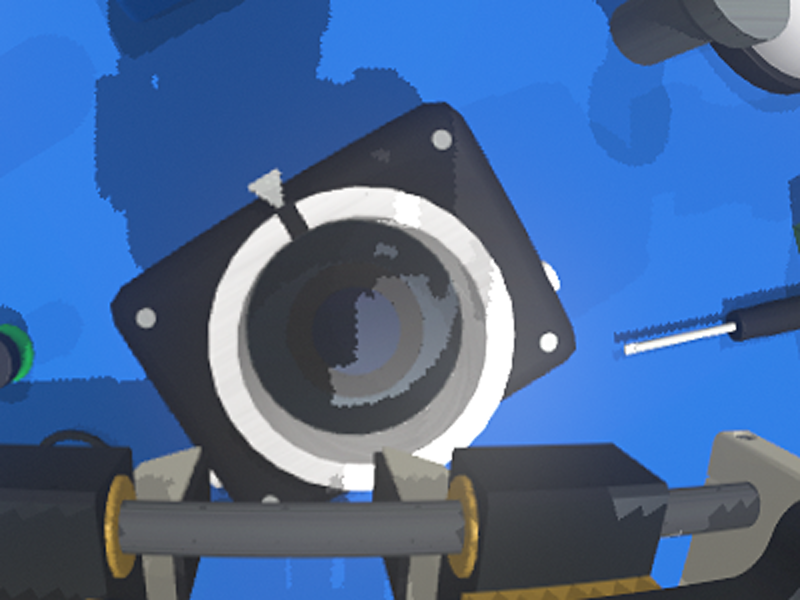

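In this view the mark (crop 293,222) points straight at the pointer (268,188). The mark reads 3.5° to 4.6° depending on the ring centre used. The pointer reads 4.3° and the screws 4.2°. That agrees to about 1°, and the gripper is clear.

```bash
python3 -c "from cell import *; print(observe()['time'],hand_in())"
```

```text
the job is handed in; nothing more can be done
7.2 None
```

I pinched the larger housing's locking ring by its rim and turned it 48° clockwise so its engraved line faces the pointer. I then released it, backed the gripper clear and handed the job in at 7.2 s.

- **Alignment:** the last wrist-camera look put the line at about 3.5° to 4.6° (world), depending on which ring centre is used. The pointer and housing axis are at about 4.2° to 4.3°. The top camera read about 3.2°, so the line may be up to about 1° clockwise of the pointer (about 1 mm at the rim). I left it there because that is about as fine as the cameras can measure.
- **Release and forces:** the gripper was open, with its fingertips about 80 mm above the ring, and the contact force read about 0 N. At the readings taken between moves, the force was never above about 7 N.
- **Smaller housing:** the arm never went near it, so its ring was not touched. I did not measure its mark separately.

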